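Lower a slant-arm magnifier one hole and feed a tissue cassette under it

TASK

Get the magnifier stand ready for reading: while its stage is still empty, squeeze in the snap button on the slanted arm and slide the sleeve with the lens down the slope by one hole, until the button pops out of the next hole. Then, with the push stick and without your fingers touching the cassette, feed the cassette that lies in the mouth of the guide channel along it until it is fully home against the stop under the lens. Lay the push stick back flat in its tray, and leave everything else on the bench where it is.

Things in the scene. Friction and masses are not known exactly. Their poses are not given: they have to be found in the camera images.
- stand: Magnifier stand, fixed. Origin: on the bench straight below the home place of the cassette; x from there along the grey base plate to the post, z up. Plate 310 x 140 x 16 mm (x -50 to 260, y -70 to 70); feed tongue 70 mm wide, 16 mm high, out to y = -185. From a clamp on the post a square tube slopes down to the stage, 47 deg (0.82 rad) from level, in the plane y = 0; the sleeve slides on it.
- stop (a point): Point on the channel floor (16 mm above the bench) where the centre of the cassette's underside lies when it is home; axes as the stand. The channel runs along y: rails 10 mm high, 33 mm apart from y = -85 mm on, before that a mouth flared to 44 mm at y = -128 mm. The cassette is fed along +y to a stop bar whose face is 21 mm past this point.
- lamp_edge (a point): Middle of the lower front edge of the flat white lamp on the post, 154 mm from the stand's origin along x (post: 22 mm thick, 306 mm high, at 236 mm); axes as the stand. The lamp, 40 mm wide in y, 16 mm thick, 281 mm above the bench, roofs the arm from here to the post, so the sleeve at the button must be taken from the stage side with the tool tilted, best about square to the arm.
- sleeve (a joint): How far the aluminium sleeve with the lens has been slid down the slope (m). 0 at the start, with the button in one of the sleeve's four holes. Holes are 36 mm apart: the next lower setting is 0.036 (play about 1 mm each way); others are -0.036 and 0.072. Locked while the button is out; friction (4 N) holds it where it is left.
- snap_button (a joint): How far the snap button is pressed in (m). 0 = out through a hole, its round head 5 mm proud of the sleeve. 0.005 = flush, which is enough: the head is then cammed in as the sleeve starts to move (some 10 to 15 N on the sleeve over the first 6 mm). 0.007 = under the sleeve's wall between holes. Spring 3 to 5 N.
- sleeve_hole (a point): Moves with the sleeve: point on its centre line level with the hole that holds the button at the start. x up the slope along the sleeve, z square to it, upward. Square tube 26 mm across, from 79 mm below to 90 mm above this point, the top 16 mm a black collar 36 mm square. 12 mm holes in the -y face; the next one is 36 mm up the slope from here: leave it uncovered.
- button_tip (a point): Head of the snap button, a steel dome 10 mm across sticking 5 mm out of the sleeve's -y face (18 mm off the centre line), 148 mm from the stand's origin along x and 182 mm above the bench. It does not travel with the sleeve. x up the slope; it is pressed in along +y. Squeezing the sleeve across its two side faces at the button presses it.
- lens (a point): Centre of the round lens, carried level at the lower end of the sleeve and moving with it: grey ring 104 mm across, 14 mm high, glass inside. Lowered one hole it is straight above the stop, its underside 90 mm above the bench.
- cassette: White plastic tissue cassette with a slotted lid, 30 mm wide (x), 42 mm long (y), 10 mm high, about 30 g, loose, lying in the flared mouth of the guide channel, 118 to 135 mm short of home. Origin: centre of its underside; +y is its leading end.
- push_stick: White plastic push stick, about 60 g, lying in the tray: a flat blade 22 mm wide and 6 mm thick (8 mm at the tip) with an upright grip near one end. Origin: underside of the blade below the centre of the grip. x along the blade from the grip to the tip (130 mm), z up. The grip is a block 24 mm (x) by 16 mm (y), its top 62 mm above the blade's underside.
- stick_tip (a point): Middle of the blade's end edge, on the underside, 130 mm from the grip's centre.
- tray: Shallow steel instrument tray fixed on the bench, 215 mm (x) by 140 mm (y), rim 12 mm high, walls and floor 3 mm thick; origin: centre of its underside. It holds the push stick and a pair of forceps.
- forceps: Steel forceps, 125 mm long, lying in the tray; not to be disturbed.
- spare_cassette: A second cassette of the same kind on the open bench; not the one to feed. Leave it.
- reagent: Amber bottle, 68 mm thick, 130 mm high. Bystander.
- dish: Clear petri dish, 94 mm across, 17 mm high. Bystander.
- marker: Marker pen, 13 mm thick, 130 mm long, lying on the bench. Bystander.
- tube_rack: White rack 100 x 200 mm with capped tubes, 107 mm high. Bystander.
- beaker: Glass beaker, 68 mm across, 85 mm high. Bystander.
Things that resemble listed ones, but are neither listed nor needed, are in the scene too. Of the things like the push_stick, leave any that is pink or turquoise; of the rest the larger one is meant.

How it is judged:
By the outcome, as a careful person would: the job done as asked, in the order asked, and still so for the second after the job is handed in, with the robot touching nothing.
It also fails if it takes over 58 s, if anything falls off the work surface, if the arm or the gripper's body presses on something with over 40 N, if the wrist force passes 120 N, or if a joint passes its speed limit or range.

ROBOT

A 6-joint arm with a two-finger parallel gripper is mounted at the origin on the work surface. World frame = base frame: x ahead of the robot, y to its left, z up, the work surface at z = 0. Lengths are in m, angles in rad, forces in N, time in s.
With the tool pointing down it reaches from about 0.35 to 0.975 m from the base axis. Payload 4.9 kg.
Tool frame: the origin (TCP) lies on the centre line of the jaws, within the pads' length; the fingertips stand 11 mm ahead of it and the grasp point (between the pads) lies 8 mm behind it; z points along the fingers, y is the direction in which the jaws open and shut (so a half turn about z gives the same grasp; the last joint's range is limited). The gripper opens to 85 mm and grips with 20 to 120 N. Pads are 22 mm wide; open, the fingers measure 114 mm over their backs; the gripper's body (76 mm by 85 mm) begins 54 mm behind the grasp point. The pads swing forward as they close: fully open they stand 13 mm farther back than shut.
Start: joints at [1.073, 0.053, 1.613, -0, 1.476, -0.119], TCP at [0.231, 0.581, 0.242] pointing down, gripper open.
Joint ranges: [-3.01, 3.01], [-1.01, 2.22], [0.06, 2.58], [-1.02, 4.17], [0.09, 2.62], [-3.14, 3.14]. Speed limits (rad/s): [2.57, 2.57, 3.14, 3.14, 3.14, 3.14].

INTERFACE

Orientations are given as a unit quaternion [w, x, y, z].
In Python, from rig import robot, imaging gives the robot as it stands. Calls block until the motion is done:
- robot.goto(position, orientation): joint-space move of the TCP to a pose.
- robot.movel(position, rotation=None, velocity=0.15, guard=None): straight line of the TCP; rotation=None keeps the orientation; velocity is the mean speed in m/s. With guard (N) it stops when the force on the tool has changed by that much, and returns True; else False.
- robot.move_joints(angles): joint-space move.
- robot.open_gripper() and robot.grasp(): open the fingers fully, or close them until they stop; the grip force is fixed at half the most.
- robot.wait(seconds).
- robot.solve_ik(position, orientation): joint angles nearest the present ones, or None.
- robot.get_obs(): the state.
- imaging.get_image(name): name is "side" or "top"; returns the picture (420x560x3 uint8, red, green, blue); there is no depth.
- imaging.camera_model(name): a dict with "fovy" (degrees; the focal length in pixels is half the picture's height over the tangent of half this angle, whatever the lens; pixels are square), "cx", "cy" (the principal point, pixels), "R" (3x3) and "t" (3): a world point X has camera coordinates R X + t. Camera axes: x right, y down, z forward; pixel columns grow to the right and rows downward; lengths in m; the calibration is good to about 2 mm. A picture is of the moment at which its call begins. camera_model takes no time and is no camera call.
A pose or a line that the arm cannot do raises robot.IKError and nothing moves.
- robot.finish_job(): hands the job in, once; it reports no verdict.
The state is a dict: "time": time; "q": joint angles; "qd": joint speeds; "joint_torque": joint torques, N m; "eef_pos": TCP position; "tool_rot": TCP orientation; "force": force on the tool from outside, world axes, zero at the start; "ft_torque": the same for the moment, N m; "grip_width": finger opening in m.
Only numpy, scipy, OpenCV 4.12 (cv2) and the standard library are available. Lean on these libraries where they do the work, as an engineer would, in place of code of your own. Each camera call takes 0.05 s, during which the arm holds its last target.

## Working session

There is one attempt and no reset: what is moved stays moved. The work goes in short steps, each a Python script; the robot and the scene stay as the last script left them, time stands still between calls to the robot, and variables do not carry over. Pictures are saved under pics/ and viewed, and the job is handed in when it is done.

```bash
ls; mkdir -p pics
python3 - <<'E'
from rig import robot, imaging
import cv2
for n in("side","top"):
    im=imaging.get_image(n); cv2.imwrite(f"pics/{n}0.png",cv2.resize(im[:,:,::-1],None,fx=1.42,fy=1.42,interpolation=cv2.INTER_CUBIC)); cv2.imwrite(f"pics/{n}0_raw.png",im[:,:,::-1])
    print(n,imaging.camera_model(n))
print(robot.get_obs())
E
```

```text
pics
side {'fovy': 42.72073020699593, 'cx': 280.01183864186777, 'cy': 205.34939609584785, 'R': array([[ 0.86255064, -0.50589349, -0.00884129],
       [-0.28614471, -0.47331788, -0.83312148],
       [ 0.41728599,  0.72113935, -0.55301938]]), 't': array([-0.45308308,  0.31957106,  1.66961755])}
top {'fovy': 56.35154072575997, 'cx': 284.23102150494697, 'cy': 209.70727136613385, 'R': array([[-0.00157906, -0.99961786,  0.02759785],
       [-0.9826771 , -0.00356331, -0.18529171],
       [ 0.18531924, -0.02741236, -0.98229595]]), 't': array([-0.01207749,  0.54652964,  1.18729367])}
{'time': 0.1, 'q': array([ 1.07302612e+00,  5.32896012e-02,  1.61416684e+00,  4.25492623e-05,
        1.47601812e+00, -1.18969925e-01]), 'qd': array([-1.47212721e-05, -1.56114850e-03, -4.07635384e-03, -4.46391348e-04,
        7.90665131e-04,  3.06564671e-04]), 'joint_torque': array([-3.69344934e-04, -3.94901490e+01, -3.71363461e+01, -1.87526775e-04,
        3.92199247e-03,  1.91570314e-05]), 'eef_pos': array([0.23083539, 0.58021696, 0.24118066]), 'tool_rot': array([-3.05763426e-04,  1.88271710e-01,  9.82116529e-01, -8.90141165e-04]), 'force': array([ 0.23320455,  0.34039322, -0.28564113]), 'ft_torque': array([-0.01989394,  0.01522689,  0.04619162]), 'grip_width': 0.08536110493089633}
```

View pics/side0.png

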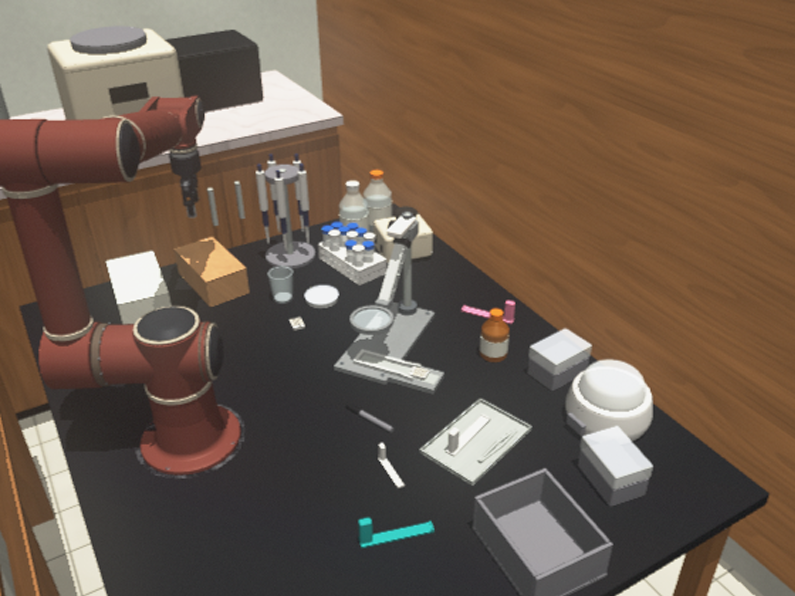

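View pics/top0.png

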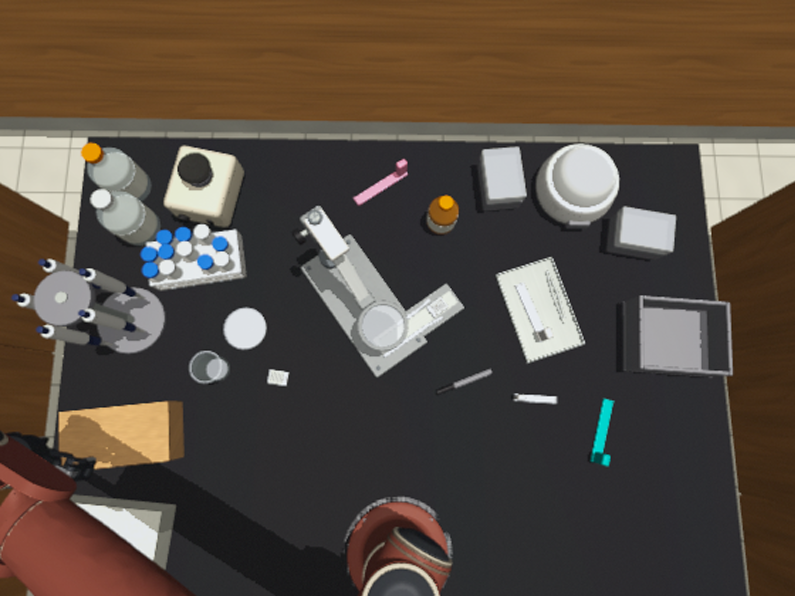

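The side view shows the stand at about (390,310), the tray at (475,440), and the arm parked clear. In the top view there are four stick-like things: white in the tray (532,312), small white on the bench (535,398), pink (382,183) and turquoise (602,432). The white one in the tray is the larger non-coloured one and fits the description. I'll enlarge to confirm and measure.

```bash
cat > crop.py <<'E'
import cv2,sys
def crop(src,u0,v0,u1,v1,f,out,grid=10):
    im=cv2.imread(src) if isinstance(src,str) else src
    c=cv2.resize(im[v0:v1,u0:u1],None,fx=f,fy=f,interpolation=cv2.INTER_CUBIC)
    for u in range((u0+grid-1)//grid*grid,u1,grid):
        x=int((u-u0+.5)*f); cv2.line(c,(x,0),(x,6),(0,255,255),1); 
        if u%(2*grid)==0: cv2.putText(c,str(u),(x-10,16),0,.35,(0,255,255),1)
    for v in range((v0+grid-1)//grid*grid,v1,grid):
        y=int((v-v0+.5)*f); cv2.line(c,(0,y),(6,y),(0,255,255),1)
        cv2.putText(c,str(v),(8,y+4),0,.35,(0,255,255),1)
    cv2.imwrite(out,c)
if __name__=="__main__":
    a=sys.argv; crop(a[1],*map(int,a[2:6]),float(a[6]),a[7])
E
python3 crop.py pics/top0_raw.png 200 140 335 270 4.6 pics/t_stand.png
python3 crop.py pics/top0_raw.png 340 170 440 290 5 pics/t_tray.png
python3 crop.py pics/side0_raw.png 225 140 325 280 4.2 pics/s_stand.png
python3 crop.py pics/side0_raw.png 250 270 380 350 6 pics/s_tray.png
```

```text
(no output)
```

View pics/t_stand.png

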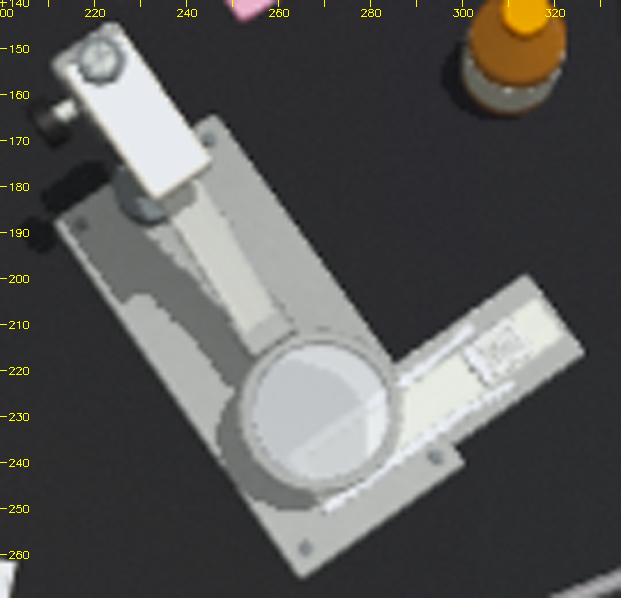

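View pics/t_tray.png

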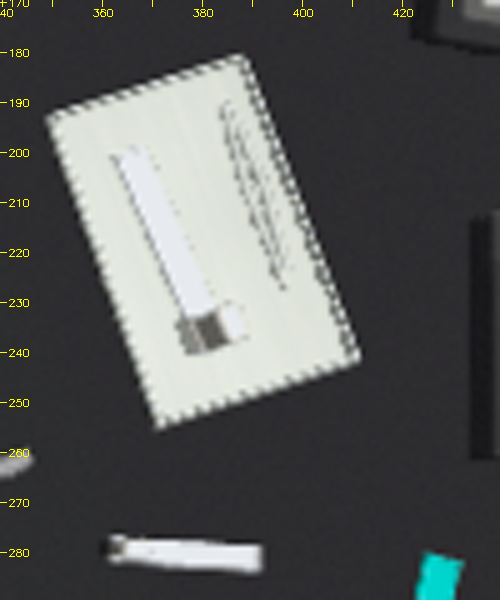

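View pics/s_stand.png

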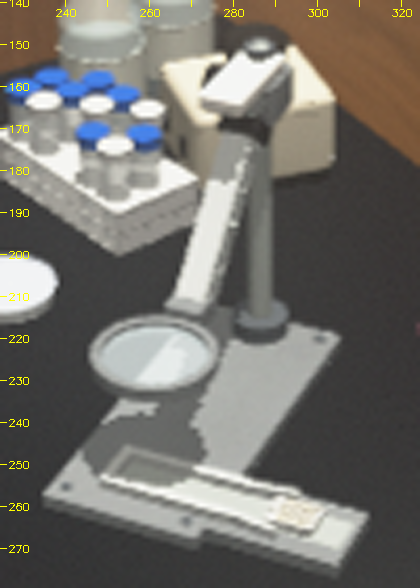

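View pics/s_tray.png

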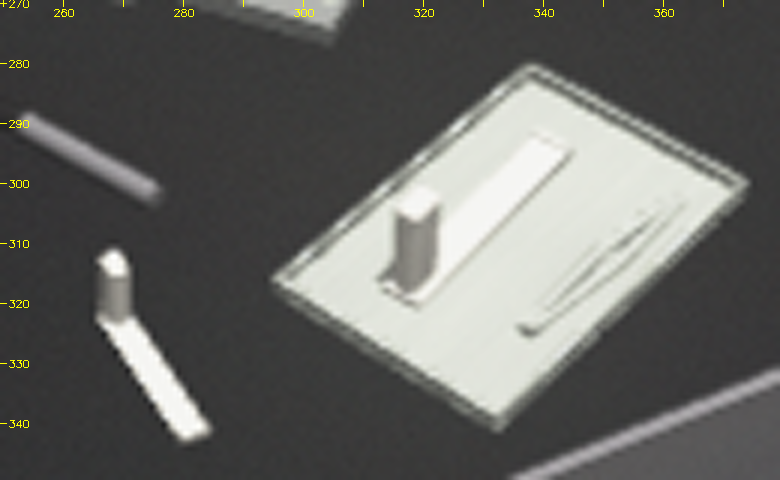

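The crops confirm it: the stick in the tray is the larger white one, with its grip top at about (319,303) in side and its tip at about (364,200) in top. The plate, tongue and tray corners are all readable, so I'll fit poses from them.

```bash
cat > cam.py <<'E'
import numpy as np
from scipy.optimize import least_squares
from rig import imaging
C={n:imaging.camera_model(n) for n in("side","top")}
def proj(n,X):
    c=C[n]; f=210/np.tan(np.radians(c["fovy"])/2); p=np.atleast_2d(X)@c["R"].T+c["t"]
    return np.c_[f*p[:,0]/p[:,2]+c["cx"],f*p[:,1]/p[:,2]+c["cy"]]
def ray(n,uv,z):
    c=C[n]; f=210/np.tan(np.radians(c["fovy"])/2)
    d=c["R"].T@np.array([(uv[0]-c["cx"])/f,(uv[1]-c["cy"])/f,1]); o=-c["R"].T@c["t"]
    return o+d*(z-o[2])/d[2]
def T(p,P,z0=0):
    P=np.atleast_2d(P); c,s=np.cos(p[2]),np.sin(p[2])
    return np.c_[p[0]+c*P[:,0]-s*P[:,1],p[1]+s*P[:,0]+c*P[:,1],P[:,2]+z0]
def fit(obs,p0,z0=0,which=("side","top")):
    # obs: {cam:[(X,Y,Z,u,v),...]}
    def r(p):
        return np.concatenate([(proj(n,T(p,np.array(o)[:,:3],z0))-np.array(o)[:,3:]).ravel() for n,o in obs.items() if n in which])
    s=least_squares(r,p0,loss="soft_l1"); return s.x,r(s.x).reshape(-1,2)
E
python3 - <<'E'
import sys; sys.path.insert(0,'.')
from cam import *
np.set_printoptions(precision=4,suppress=True)
h=.016
st={"top":[(.26,.07,h,211.9,187.8),(.26,-.07,h,246.2,164.5),(-.05,.07,h,265.2,265.2),(-.05,-.07,h,300.4,239.9),(.035,-.185,h,314.7,199.3),(-.035,-.185,h,326.5,216)],
"side":[(.26,-.07,h,305.5,220),(-.05,.07,h,234.7,258.5),(.035,-.185,h,311.9,262.1),(-.035,-.185,h,304.3,274.5)]}
o=ray("top",(283,215),.016);print(o)
for w in (("side","top"),("top",),("side",)):
    p,r=fit(st,[.75,.05,.9],which=w);print(w,p,r.ravel())
z=.012;a,b=.1075,.07
tr={"top":[(a,b,z,349.1,192.9),(a,-b,z,388.1,180.5),(-a,-b,z,411.5,241.1),(-a,b,z,371.1,255.1)],
"side":[(a,b,z,337.8,280.3),(a,-b,z,374.2,300),(-a,-b,z,332.3,341.2),(-a,b,z,295,316.2)]}
for w in (("side","top"),("top",),("side",)):
    p,r=fit(tr,[.6,-.3,.3],which=w);print("tray",w,p,r.ravel())
sk={"top":[(.13,.011,.008,361.9,200.5),(.13,-.011,.008,366.9,199.1)],"side":[(.13,.011,.008,339.2,291.7),(.13,-.011,.008,345,295.3),(0,0,.062,319.2,303.5)]}
for w in (("side","top"),("side",)):
    p,r=fit(sk,[.6,-.3,.3],.003,w);print("stick",w,p,r.ravel())
print("griptop at top", proj("top",T(p,[0,0,.062],.003)))
print("cass",ray("top",(308,215.8),.026),ray("side",(295.5,261.4),.026))
for n in C: print(n,-C[n]["R"].T@C[n]["t"])
E
```

```text
[ 0.5357 -0.0085  0.016 ]
('side', 'top') [0.4529 0.0194 0.6146] [-0.8095  0.0657  0.3717 -0.143   0.0667  0.8711  0.7545  0.7508 -0.2366
  0.0192  0.6309  0.5788  0.5551 -1.1339 -0.1849 -1.7011  0.6252 -0.6475
  0.4396 -0.6278]
('top',) [0.4541 0.0198 0.6152] [-0.9709 -0.2608  0.1927 -0.4821 -0.0588  0.4865  0.609   0.3541 -0.4069
 -0.3705  0.4676  0.1757]
('side',) [0.4487 0.0149 0.6212] [-0.1149 -0.3889 -0.6809 -0.4898  0.3831  0.259   0.3031  0.3711]
tray ('side', 'top') [ 0.53   -0.3273  0.3127] [ 0.1756  0.1358  0.532   0.1279  0.5996  0.8093  0.7314  0.1393  0.0154
 -0.6847 -0.1909 -0.6675  0.0407 -2.4865  0.1832 -0.7203]
tray ('top',) [ 0.531  -0.3257  0.3132] [-0.3413 -0.1412  0.009  -0.1633  0.0875  0.4938  0.2263 -0.1614]
tray ('side',) [ 0.5273 -0.331   0.3127] [ 0.0093  0.2545 -0.1141  0.3597  0.0231 -1.2718  0.0779  0.3819]
stick ('side', 'top') [ 0.467  -0.3311  0.3874] [ 0.9355  0.8199  1.9725 -0.2188 -0.3769 -0.9225 -0.2682 -1.664   0.219
 -0.698 ]
stick ('side',) [ 0.464  -0.3337  0.3675] [ 0.0492  0.1953  0.1013 -0.4553 -0.1415  0.2034]
griptop at top [[388.0186 235.3624]]
cass [ 0.5316 -0.0888  0.026 ] [ 0.5323 -0.0918  0.026 ]
side [-0.2145 -1.282   1.1856]
top [0.317  0.0224 1.2679]
```

The two cameras disagree by a few mm on hand-read corners, so I'll refine with sub-pixel edge alignment.

```bash
cat > edge.py <<'E'
from cam import *
import cv2
from scipy.ndimage import map_coordinates, gaussian_filter
def edgefit(ims,segs,p0,z0=0,which=("side","top"),R=3.0,iters=6,joint=True,verbose=False):
    """segs:{cam:[(P,Q)]} model edges; finds strongest gradient along the normal"""
    p=np.array(p0,float)
    G={n:gaussian_filter(ims[n].astype(float).mean(2),0.7) for n in which}
    for it in range(iters):
        rr=R if it<3 else R/2
        M=[];U=[];N=[];cams=[]
        for n in which:
            for P,Q in segs[n]:
                t=np.linspace(.06,.94,24)[:,None]; X=np.array(P)*(1-t)+np.array(Q)*t
                uv=proj(n,T(p,X,z0)); d=uv[-1]-uv[0]; d/=np.linalg.norm(d); nn=np.array([-d[1],d[0]])
                s=np.arange(-rr,rr+.01,.1)
                for x,u in zip(X,uv):
                    q=u+s[:,None]*nn; g=map_coordinates(G[n],[q[:,1],q[:,0]],order=1)
                    dg=np.abs(np.gradient(g)); k=dg.argmax()
                    if dg[k]*10<12 or k in(0,len(s)-1): continue
                    w=slice(max(k-6,0),k+7); ss=(s[w]*dg[w]).sum()/dg[w].sum()
                    M.append(x);U.append(u+ss*nn);N.append(nn);cams.append(n)
        M=np.array(M);U=np.array(U);N=np.array(N);cams=np.array(cams)
        def r(p):
            o=np.zeros(len(M))
            for n in which:
                m=cams==n; o[m]=((proj(n,T(p,M[m],z0))-U[m])*N[m]).sum(1)
            return o
        sol=least_squares(r,p,loss="soft_l1",f_scale=.3); p=sol.x
    return p,np.sqrt(np.mean(sol.fun**2)),len(M)
E
cat > m.py <<'E'
from edge import *
np.set_printoptions(precision=4,suppress=True)
ims={n:cv2.imread(f"pics/{n}0_raw.png") for n in("side","top")}
h=.016
c=dict(a=(.26,.07,h),b=(.26,-.07,h),c=(-.05,-.07,h),d=(-.05,.07,h),e=(.035,-.185,h),f=(-.035,-.185,h),g=(.035,-.07,h),i=(-.035,-.07,h))
S={"top":[(c[x],c[y]) for x,y in("dc","ef","eg","fi","gb","ic","ad")],"side":[(c[x],c[y]) for x,y in("dc","ef","eg","fi","gb","ic","ad")]}
for w in (("side","top"),("top",),("side",)): print("stand",w,*edgefit(ims,S,[.453,.018,.615],which=w))
z=.012;a,b=.1075,.07
q=[(a,b,z),(a,-b,z),(-a,-b,z),(-a,b,z)]
S={n:[(q[i],q[(i+1)%4]) for i in range(4)] for n in ims}
for w in (("side","top"),("top",),("side",)): print("tray",w,*edgefit(ims,S,[.53,-.3275,.313],which=w))
def box(x,y,z): return [((x,-y,z),(x,y,z)),((-x,-y,z),(-x,y,z)),((-x,y,z),(x,y,z)),((-x,-y,z),(x,-y,z))]
S={"top":box(.015,.021,.01),"side":box(.015,.021,.01)}
for w in (("side","top"),("top",),("side",)): print("cass",w,*edgefit(ims,S,[.532,-.090,.615],z0=.016,which=w,R=2))
S={"top":[((.02,.011,.006),(.128,.011,.006)),((.02,-.011,.006),(.128,-.011,.006)),((.13,-.011,.008),(.13,.011,.008))],"side":[((.03,-.011,.006),(.128,-.011,.006)),((.03,.011,.006),(.128,.011,.006)),((.13,-.011,.008),(.13,.011,.008))]+box(.012,.008,.062)}
for w in (("side","top"),("top",),("side",)): print("stick",w,*edgefit(ims,S,[.466,-.332,.375],z0=.003,which=w,R=2))
for name,uv in dict(reagent=(306,150),rack=(137,180),beaker=(147,259),dish=(172,231)).items(): print(name,ray("top",uv,.05))
E
python3 m.py
```

```text
stand ('side', 'top') [0.4542 0.02   0.6142] 0.4355468183497758 331
stand ('top',) [0.4544 0.0209 0.6133] 0.18527319488815766 168
stand ('side',) [0.4519 0.0177 0.6128] 0.33024144287814694 164
tray ('side', 'top') [ 0.5309 -0.3271  0.3112] 0.4557930724009073 192
tray ('top',) [ 0.5315 -0.326   0.3103] 0.4227380769472101 96
tray ('side',) [ 0.5298 -0.3281  0.3127] 0.35514213543047407 96
cass ('side', 'top') [ 0.5325 -0.0893  0.6962] 0.3914867432143249 124
cass ('top',) [ 0.5329 -0.0895  0.6636] 0.23771883644370434 61
cass ('side',) [ 0.5284 -0.0907  0.5932] 0.24815267095806912 66
stick ('side', 'top') [ 0.4653 -0.3302  0.3679] 0.357098122721959 120Traceback (most recent call last):
  File "m.py", line 16, in <module>
    for w in (("side","top"),("top",),("side",)): print("stick",w,*edgefit(ims,S,[.466,-.332,.375],z0=.003,which=w,R=2))
                                                                   ~~~~~~~^^^^^^^^^^^^^^^^^^^^^^^^^^^^^^^^^^^^^^^^^^^^^
  File "edge.py", line 28, in edgefit
    sol=least_squares(r,p,loss="soft_l1",f_scale=.3); p=sol.x
    return func(*args, **kwargs)
    vector_fun = VectorFunction(
        fun_wrapped,
    ...<6 lines>...
        workers=workers
    )
    self._update_fun()
    ~~~~~~~~~~~~~~~~^^
    self.f = self.fun_wrapped(xp_copy(self.x))
             ~~~~~~~~~~~~~~~~^^^^^^^^^^^^^^^^^
    return np.atleast_1d(self.fun(x))
                         ~~~~~~~~^^^
    return self.f(x, *self.args, **self.kwargs)
           ~~~~~~^^^^^^^^^^^^^^^^^^^^^^^^^^^^^^
  File "edge.py", line 26, in r
    m=cams==n; o[m]=((proj(n,T(p,M[m],z0))-U[m])*N[m]).sum(1)
                             ~^^^^^^^^^^^
  File "cam.py", line 14, in T
    return np.c_[p[0]+c*P[:,0]-s*P[:,1],p[1]+s*P[:,0]+c*P[:,1],P[:,2]+z0]
                        ~^^^^^
IndexError: index 0 is out of bounds for axis 1 with size 0
```

Poses: stand (0.4535, 0.0193, yaw 0.613), stick (0.465, -0.330, yaw 0.368), cassette about 0.134 short of home. Next I'll plan the button grasp and check IK.

```bash
cat > geo.py <<'E'
import numpy as np
from scipy.spatial.transform import Rotation as Ro
from rig import robot, imaging
import cv2
np.set_printoptions(precision=4,suppress=True)
ST=np.array([.4535,.0193,.6133])
RS=Ro.from_euler("z",ST[2]).as_matrix()
def S(x,y,z): return RS@np.array([x,y,z])+np.array([ST[0],ST[1],0])
th=.82
s_up=RS@np.array([np.cos(th),0,np.sin(th)])      # up the slope
tz=RS@np.array([np.sin(th),0,-np.cos(th)])        # tool z, square to arm
ys=RS@np.array([0,1,0])
def quat(z,y):
    x=np.cross(y,z); q=Ro.from_matrix(np.c_[x,y,z]).as_quat(); return [float(v) for v in (q[3],q[0],q[1],q[2])]
def snap(tag):
    for n in("side","top"):
        cv2.imwrite(f"pics/{n}_{tag}.png",imaging.get_image(n)[:,:,::-1])
B=S(.148,0,.182)
E
python3 - <<'E'
from geo import *
from cam import ray
print(B,tz,s_up)
for name,uv in dict(reagent=(306,150),rack=(137,180),beaker=(147,259),dish=(172,231)).items(): print(name,ray("top",uv,.05))
for sg in(1,-1):
    q=quat(tz,sg*ys)
    for d in(-.16,-.08,.008): 
        for k in (0,-.036): print(sg,d,k,robot.solve_ik(list(B+tz*d+k*s_up),q))
sy=.368
for sg in(1,-1):
    y=sg*np.array([-np.sin(sy),np.cos(sy),0]); print("pick",robot.solve_ik([.465,-.330,.15],quat(np.array([0,0,-1.]),y)))
    y=sg*RS@np.array([-1.,0,0]); 
    for yy in(-.29,-.151): print("push",robot.solve_ik(list(S(0,yy,.07)),quat(np.array([0,0,-1.]),y)))
E
```

```text
[0.5745 0.1045 0.182 ] [ 0.5979  0.4208 -0.6822] [0.5579 0.3927 0.7311]
reagent [ 0.7452 -0.0829  0.05  ]
rack [0.641  0.4558 0.05  ]
beaker [0.3918 0.4087 0.05  ]
dish [0.4782 0.3372 0.05  ]
1 -0.16 0 [-0.4626 -0.7622  2.2944  0.7468  1.2444 -2.7609]
1 -0.16 -0.036 [-0.5335 -0.8109  2.3621  0.7695  1.2793 -2.8285]
1 -0.08 0 [-0.3174 -0.5708  2.2768  0.7599  1.0184 -2.7749]
1 -0.08 -0.036 [-0.3745 -0.6067  2.343   0.7885  1.0363 -2.8468]
1 0.008 0 [-0.1904 -0.327   2.2167  0.8225  0.8013 -2.8297]
1 0.008 -0.036 [-0.2353 -0.3445  2.2782  0.8664  0.8038 -2.9145]
-1 -0.16 0 [-0.4626 -0.7622  2.2944  0.7468  1.2444  0.3807]
-1 -0.16 -0.036 [-0.5335 -0.8109  2.3621  0.7695  1.2793  0.313 ]
-1 -0.08 0 [-0.3174 -0.5708  2.2768  0.7599  1.0184  0.3667]
-1 -0.08 -0.036 [-0.3745 -0.6067  2.343   0.7885  1.0363  0.2947]
-1 0.008 0 [-0.1904 -0.327   2.2167  0.8225  0.8013  0.3119]
-1 0.008 -0.036 [-0.2353 -0.3445  2.2782  0.8664  0.8038  0.2271]
pick [-0.7477 -0.0022  1.827  -0.      1.3168 -2.6865]
push [-0.4508  0.2825  1.6568 -0.      1.2023  2.0775]
push [-0.3257  0.0485  1.9218 -0.      1.1713  2.2026]
pick [-0.7477 -0.0022  1.827  -0.      1.3168  0.4551]
push [-0.4508  0.2825  1.6568 -0.      1.2023 -1.0641]
push [-0.3257  0.0485  1.9218 -0.      1.1713 -0.939 ]
```

```bash
python3 - <<'E'
from geo import *
q=quat(tz,-ys)
robot.goto(list(B-tz*.15),q)
print(robot.get_obs()["time"],robot.get_obs()["eef_pos"])
print(robot.movel(list(B-tz*.06),velocity=.15,guard=15))
o=robot.get_obs();print(o["time"],o["eef_pos"],o["force"])
snap("a1")
E
python3 crop.py pics/side_a1.png 215 100 335 240 4.2 pics/s1.png;python3 crop.py pics/top_a1.png 190 120 330 260 4.2 pics/t1.png
```

```text
2.2417 [0.485  0.0419 0.2846]
False
2.9917 [0.5388 0.0794 0.2234] [-0.3759 -0.8797 -0.7886]
```

View pics/s1.png

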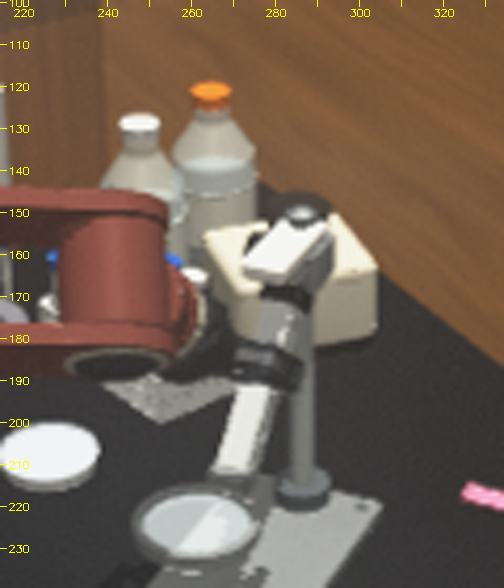

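View pics/t1.png

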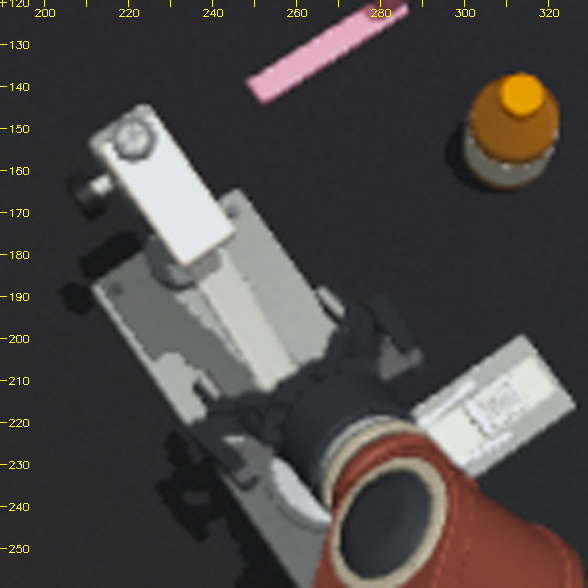

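The fingers straddle the sleeve: in the top view they sit either side of it at about (239,211) and (268,191), with the gripper clear of the lamp. Advancing to grip at the button.

```bash
python3 - <<'E'
from geo import *
print(robot.movel(list(B+tz*.008),velocity=.12,guard=12))
o=robot.get_obs();print(o["time"],o["eef_pos"],B+tz*.008,o["force"])
robot.grasp()
o=robot.get_obs();print(o["time"],o["eef_pos"],o["force"],RS.T@o["force"],o["ft_torque"],o["grip_width"])
snap("a2")
E
python3 crop.py pics/side_a2.png 225 130 325 240 5 pics/s2.png
```

```text
False
3.8083 [0.5795 0.1076 0.1772] [0.5793 0.1079 0.1765] [-0.8559 -0.2913 -0.3402]
4.3833 [0.5789 0.1081 0.1772] [-9.3241 -3.1659  7.4045] [-9.447   2.7777  7.4045] [-0.0222  0.7001  0.3898] 0.024854460916543905
```

View pics/s2.png

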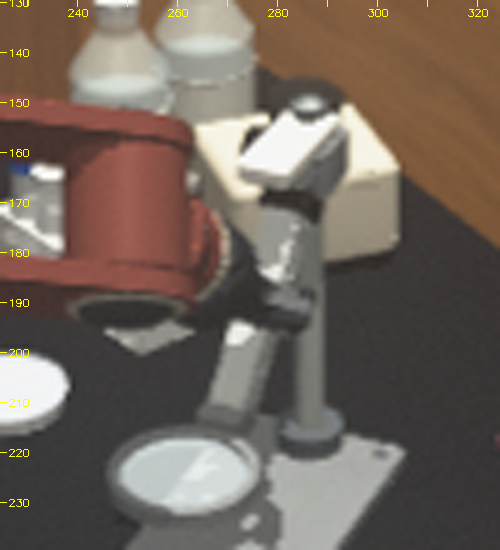

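The jaws closed to 25 mm on the sleeve, so the button is flush under the pad. Sliding down by one hole.

```bash
python3 - <<'E'
from geo import *
p0=robot.get_obs()["eef_pos"]
def rep(t):
    o=robot.get_obs();d=o["eef_pos"]-p0;print(t,round(o["time"],2),"along",d@s_up,"tz",d@tz,"y",d@ys,"F s,tz,y",o["force"]@s_up,o["force"]@tz,o["force"]@ys,o["grip_width"])
g0=B+tz*.008
for k in(.012,.024,.036):
    print(robot.movel(list(g0-s_up*k),velocity=.05,guard=35)); rep(k)
snap("a3")
E
python3 crop.py pics/side_a3.png 225 130 325 240 5 pics/s3.png
```

```text
False
0.012 4.88 along -0.012136519646479453 tz -9.740838705058774e-06 y -1.3411789919722266e-05 F s,tz,y -2.1813249316303347 -13.24218739692101 3.4454345593364577 0.024895082796517257
False
0.024 5.27 along -0.023946861218475234 tz -2.090368762427665e-05 y -3.920589866578423e-05 F s,tz,y -1.2635149062383955 -14.138461310463551 3.774511638365238 0.024775714517828906
False
0.036 5.66 along -0.03619709553764928 tz -4.594152803502101e-06 y -4.0750588742208794e-05 F s,tz,y -2.668269713608547 -14.215184513759308 3.575726684053431 0.02528723004909096
```

View pics/s3.png

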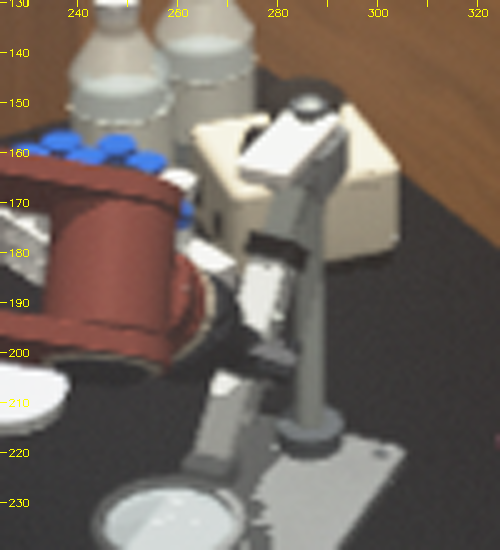

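The sleeve and lens moved down with the gripper; the collar went from row ~170 to ~180. I'll probe both ways gently to feel whether the button has locked.

Run:
```python
from geo import *
g=B+tz*.008-s_up*.036
def rep(t,r):
    o=robot.get_obs();d=o["eef_pos"]-g;print(t,r,round(o["time"],2),"along",d@s_up,"F s",o["force"]@s_up)
for k in(-.003,.003,0):
    r=robot.movel(list(g+s_up*k),velocity=.02,guard=14); rep(k,r)
```

```text
-0.003 False 6.06 along -0.0012286699053411965 F s 2.4385010429747007
0.003 True 6.28 along -0.0007107689317378525 F s 0.7030414332839854
0 False 6.53 along -7.019735574813887e-05 F s -3.566427471774758
```

Run:
```python
from geo import *
g=B+tz*.008-s_up*.036
def rep(t,r):
    o=robot.get_obs();d=o["eef_pos"]-g;print(t,r,round(o["time"],2),"along",d@s_up,"F s",o["force"]@s_up,"tz",o["force"]@tz)
for k in(-.0035,.0035,0):
    r=robot.movel(list(g+s_up*k),velocity=.02,guard=40); robot.wait(.15);rep(k,r)
```

```text
-0.0035 False 7.01 along -0.0013384242467097689 F s 4.275522917579602 tz -4.669559596948274
0.0035 False 7.66 along 0.001965695665529511 F s -8.659576029859146 tz -24.17998972939389
0 False 8.13 along 0.00031624192454637634 F s -2.2681526027652628 tz -14.475012680889797
```

Motion is blocked at -1.3/+2.0 mm where free sliding tracked within 0.2 mm, so the button has locked. Release, back off and look.

```bash
python3 - <<'E'
from geo import *
g=B+tz*.008-s_up*.036
robot.open_gripper()
robot.movel(list(g-tz*.13),velocity=.2,guard=20)
sy=.368
y=-np.array([-np.sin(sy),np.cos(sy),0])
q=quat(np.array([0,0,-1.]),y)
robot.goto([.465,-.330,.16],q)
o=robot.get_obs();print(o["time"],o["eef_pos"],o["force"])
snap("a4")
E
python3 crop.py pics/side_a4.png 225 130 325 240 5 pics/s4.png;python3 crop.py pics/top_a4.png 200 140 335 270 4.4 pics/t4.png
```

```text
10.95 [ 0.4652 -0.3291  0.1598] [ 0.3143  0.292  -0.1868]
```

View pics/s4.png

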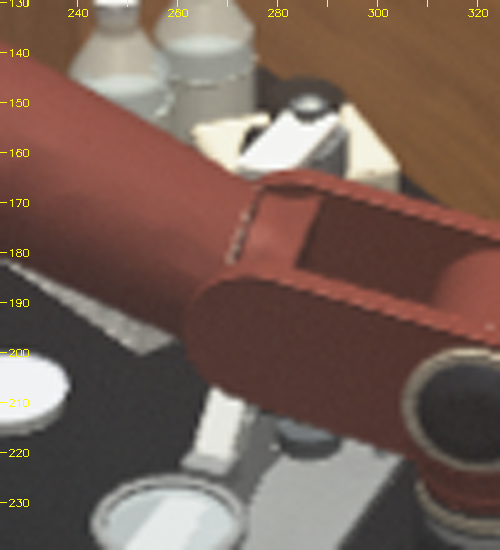

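View pics/t4.png

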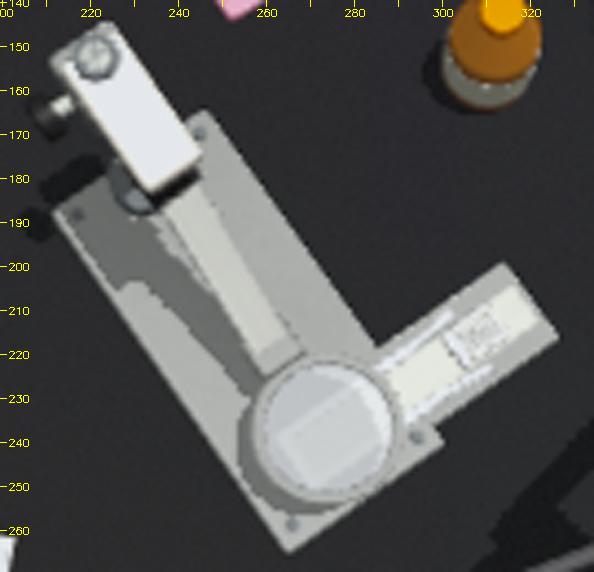

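View pics/top_a4.png

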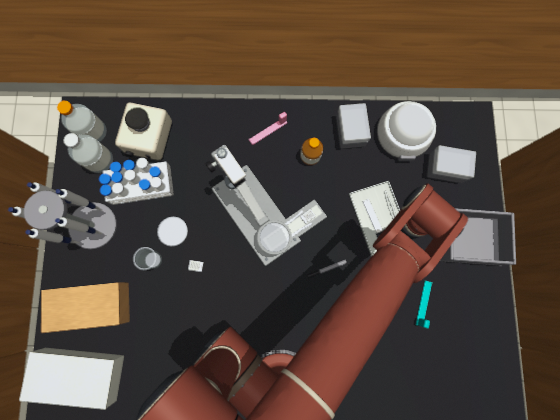

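View pics/side_a4.png

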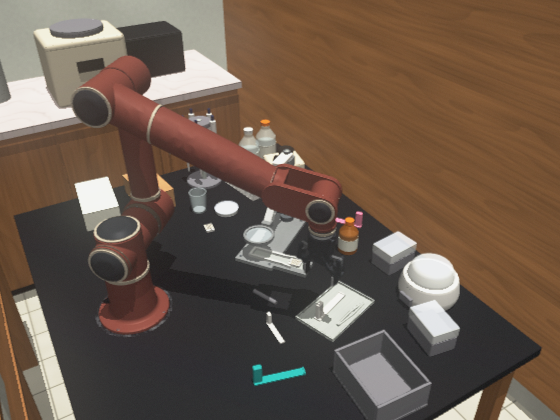

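The lens now sits centred over the channel end (top ≈(273.6,237)); the cassette and bottle are undisturbed. The gripper is straddling the stick's grip at side ≈(320,303). Descend and grasp.

```bash
python3 - <<'E'
from geo import *
from cam import proj
print("lens pred top",proj("top",S(0,0,.104)))
print(robot.movel([.465,-.330,.046],velocity=.15,guard=10))
o=robot.get_obs();print(o["time"],o["eef_pos"],o["force"])
robot.grasp()
o=robot.get_obs();print(o["time"],o["eef_pos"],o["force"],o["grip_width"])
snap("a5")
E
python3 crop.py pics/side_a5.png 270 230 380 350 4.8 pics/s5.png;python3 crop.py pics/top_a5.png 340 170 440 270 5 pics/t5.png
```

```text
lens pred top [[274.4299 237.0637]]
False
11.9583 [ 0.4657 -0.3306  0.0471] [-0.0349  0.4726 -0.0305]
12.6 [ 0.4651 -0.3301  0.0462] [0.3482 0.2861 0.6204] 0.01495977920113329
```

View pics/s5.png

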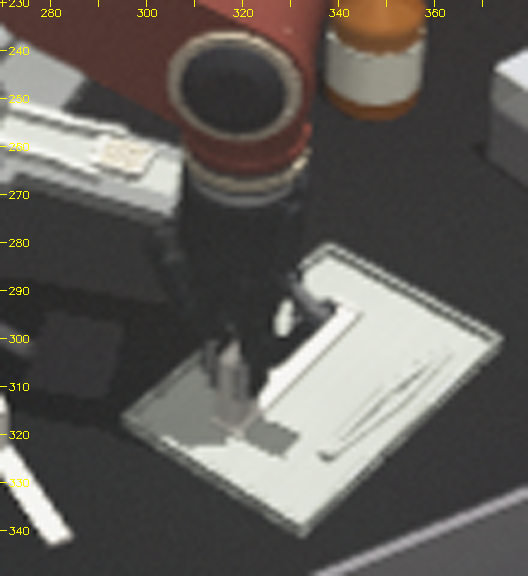

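Jaws at 15 mm on the 16 mm grip: a good grasp. Lift, turn and line up behind the cassette.

```bash
python3 - <<'E'
from geo import *
zc=.0462-.003
robot.movel([.465,-.330,.125],velocity=.2)
q=quat(np.array([0,0,-1.]),-RS@np.array([-1.,0,0]))
robot.goto(list(S(0,-.312,.125)),q)
robot.movel(list(S(0,-.312,.016+.0018+zc)),velocity=.12,guard=8)
o=robot.get_obs();print(o["time"],o["eef_pos"],S(0,-.312,.016+.0018+zc),o["force"],o["grip_width"])
snap("a6")
E
python3 crop.py pics/side_a6.png 260 200 380 310 5 pics/s6.png;python3 crop.py pics/top_a6.png 260 170 380 270 5 pics/t6.png
```

```text
15.3 [ 0.6334 -0.2361  0.0614] [ 0.6331 -0.2358  0.061 ] [ 0.7038 -0.2698 -0.4997] 0.014828308899031466
```

View pics/s6.png

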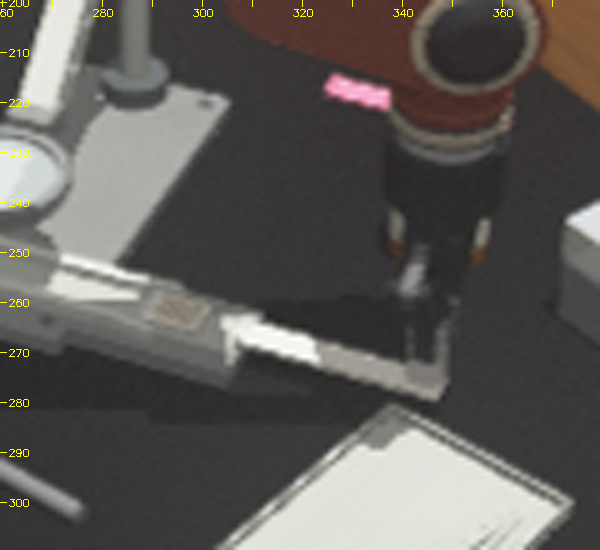

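View pics/t6.png

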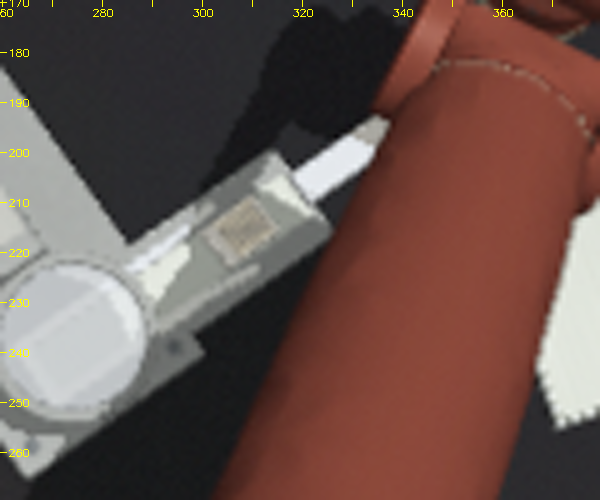

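The stick lies over the tongue in line with the channel, its tip at top ≈(318,207) just behind the cassette (308,215). Feeding.

```bash
python3 - <<'E'
from geo import *
zc=.0432; z=.016+.0018+zc
def rep(r):
    o=robot.get_obs();l=RS.T@(o["eef_pos"]-[ST[0],ST[1],0]);print(r,round(o["time"],2),l,RS.T@o["force"])
rep(robot.movel(list(S(0,-.240,z)),velocity=.08,guard=6))
rep(robot.movel(list(S(0,-.165,z)),velocity=.07,guard=6))
rep(robot.movel(list(S(0,-.140,z)),velocity=.025,guard=6))
snap("a7")
E
python3 crop.py pics/side_a7.png 220 200 340 310 5 pics/s7.png;python3 crop.py pics/top_a7.png 240 170 360 270 5 pics/t7.png
```

```text
False 16.45 [ 0.0001 -0.2404  0.0611] [ 0.4436 -0.0176 -0.927 ]
False 17.68 [ 0.0001 -0.1654  0.0611] [ 0.367  -0.5654 -0.7049]
True 18.28 [ 0.0001 -0.1526  0.0611] [ 0.1161 -2.3897  0.9957]
```

View pics/s7.png

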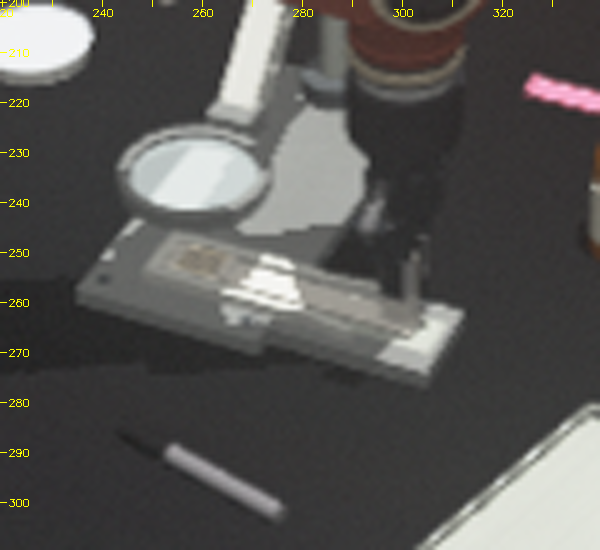

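View pics/t7.png

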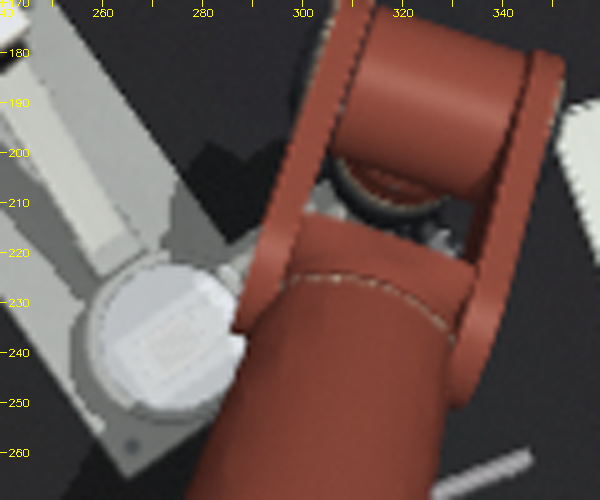

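The stop was felt with the grip at y = -0.1526 (nominal -0.151), and the cassette is under the lens at side ≈(260,251). I'll press once more slowly to confirm it's seated, then withdraw.

```bash
python3 - <<'E'
from geo import *
zc=.0432; z=.016+.0018+zc
def rep(r):
    o=robot.get_obs();l=RS.T@(o["eef_pos"]-[ST[0],ST[1],0]);print(r,round(o["time"],2),l,RS.T@o["force"],o["grip_width"])
rep(robot.movel(list(S(0,-.1475,z)),velocity=.01,guard=12))
robot.wait(.2);rep(0)
robot.movel(list(S(0,-.165,z)),velocity=.05)
rep(robot.movel(list(S(0,-.29,z)),velocity=.15,guard=8))
robot.movel(list(S(0,-.29,.125)),velocity=.2)
snap("a8")
E
python3 crop.py pics/side_a8.png 220 200 340 310 5 pics/s8.png;python3 crop.py pics/top_a8.png 240 170 360 270 5 pics/t8.png
```

```text
False 19.02 [ 0.0004 -0.1517  0.063 ] [ -0.8282 -11.1262   0.1558] 0.014832598962765722
0 19.22 [ 0.0004 -0.1517  0.063 ] [ -1.6168 -11.1207   0.9826] 0.015096474210920483
False 20.7 [-0.     -0.2892  0.0606] [ 0.7299  0.1466 -1.3858] 0.01498642303992352
```

View pics/s8.png

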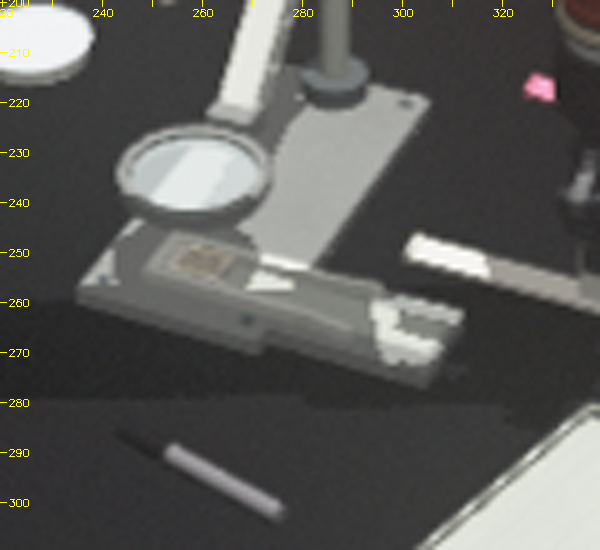

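View pics/t8.png

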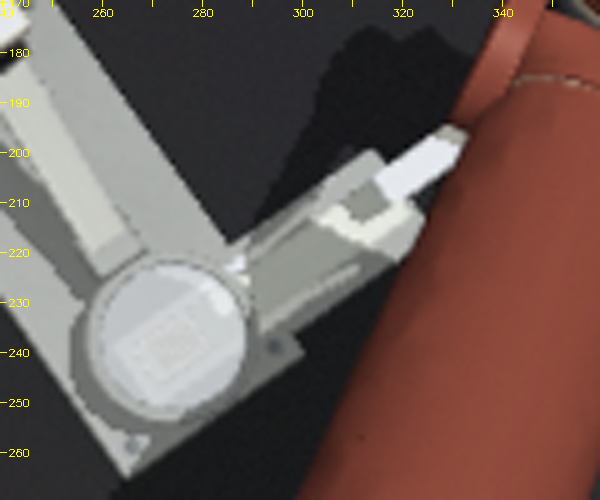

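View pics/side_a8.png

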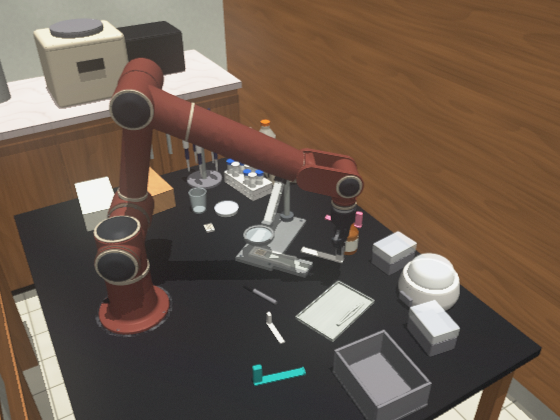

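A firm 11 N stop was felt at y = -0.1517, and the cassette shows under the lens at top ≈(274,238). Returning the stick to its tray.

```bash
python3 - <<'E'
from geo import *
from cam import proj
print("cassette home pred",proj("top",S(0,0,.026)),proj("side",S(0,0,.026)))
sy=.368
y=-np.array([-np.sin(sy),np.cos(sy),0])
q=quat(np.array([0,0,-1.]),y)
robot.goto([.465,-.330,.125],q)
robot.movel([.465,-.330,.055],velocity=.15,guard=10)
r=robot.movel([.465,-.330,.0455],velocity=.03,guard=4)
o=robot.get_obs();print(r,o["time"],o["eef_pos"],o["force"])
robot.open_gripper(); 
robot.movel([.465,-.330,.16],velocity=.15,guard=15)
robot.move_joints([-1.6,-.2,1.7,0,1.4,.4])
o=robot.get_obs();print(o["time"],o["eef_pos"],o["force"])
snap("a9")
E
python3 crop.py pics/side_a9.png 220 130 380 350 2.7 pics/s9.png;python3 crop.py pics/top_a9.png 200 140 440 290 3.3 pics/t9.png
```

```text
cassette home pred [[274.3552 239.9306]] [[259.2348 251.2919]]
True 23.6167 [ 0.4656 -0.3306  0.0463] [ 0.2026 -0.5098  3.9082]
27.1 [ 0.0577 -0.5963  0.3421] [ 0.0829  0.3176 -0.0495]
```

View pics/s9.png

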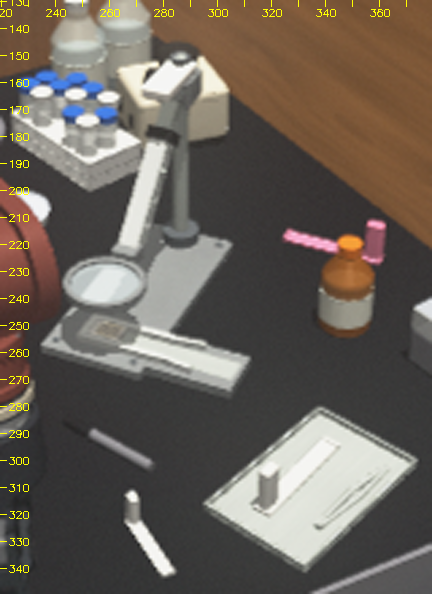

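View pics/t9.png

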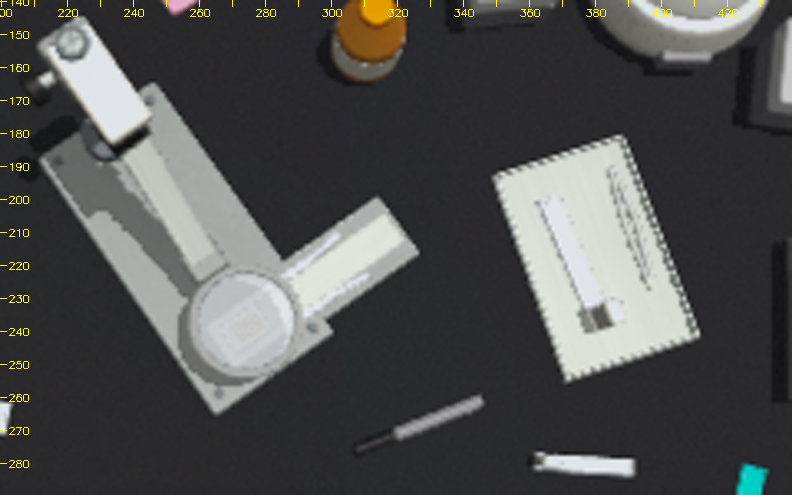

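The stick lies flat in the tray beside the forceps and the bystanders are unmoved. Last check is a close look at the cassette and the button.

```bash
python3 - <<'E'
from geo import *
from edge import *
ims={n:cv2.imread(f"pics/{n}_a9.png") for n in("side","top")}
def box(x,y,z): return [((x,-y,z),(x,y,z)),((-x,-y,z),(-x,y,z)),((-x,y,z),(x,y,z)),((-x,-y,z),(x,-y,z))]
Sg={n:box(.015,.021,.01) for n in ims}
for w in(("side",),("top",)):
    p,e,n=edgefit(ims,Sg,[*ST[:2],ST[2]],z0=.016,which=w,R=1.5)
    print(w,RS.T@(np.array([p[0],p[1],0])-[ST[0],ST[1],0]),p[2]-ST[2],e,n)
Y=.016
for y in (.021,-.021): print(y,proj("side",S(0,y,.026)),proj("top",S(0,y,.026)))
print("button",proj("side",B-ys*.018), "hole end",proj("side",B-ys*.013-s_up*.036))
E
python3 crop.py pics/side_a9.png 235 225 305 275 9 pics/s10.png
python3 crop.py pics/side_a9.png 250 150 310 230 7.5 pics/s11.png
```

```text
Traceback (most recent call last):
  File "edge.py", line 28, in edgefit
    sol=least_squares(r,p,loss="soft_l1",f_scale=.3); p=sol.x
  File "edge.py", line 26, in r
    m=cams==n; o[m]=((proj(n,T(p,M[m],z0))-U[m])*N[m]).sum(1)
                             ~^^^^^^^^^^^
  File "cam.py", line 14, in T
    return np.c_[p[0]+c*P[:,0]-s*P[:,1],p[1]+s*P[:,0]+c*P[:,1],P[:,2]+z0]
                        ~^^^^^
IndexError: index 0 is out of bounds for axis 1 with size 0
```

View pics/s10.png

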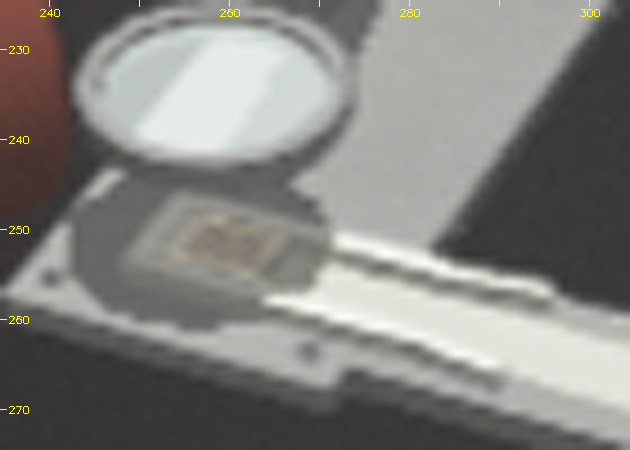

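View pics/s11.png

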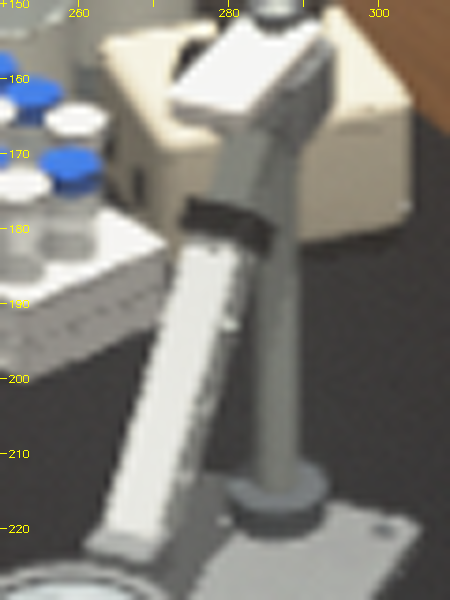

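```bash
python3 - <<'E'
from geo import *
from cam import *
for y in (.021,0,-.021): print(y,proj("side",S(0,y,.026)))
for x,y in((.015,.021),(-.015,.021),(-.015,-.021),(.015,-.021)): print(x,y,proj("side",S(x,y,.026)),proj("top",S(x,y,.026)))
print("button",proj("side",B-ys*.018))
E
python3 crop.py pics/top_a9.png 245 215 305 265 10 pics/t10.png
```

```text
0.021 [[253.8158 249.7673]]
0 [[259.2348 251.2919]]
-0.021 [[264.6967 252.8287]]
0.015 0.021 [[255.7513 247.3259]] [[266.2239 239.8625]]
-0.015 0.021 [[251.8566 252.2386]] [[271.6319 247.5998]]
-0.015 -0.021 [[262.789  255.3386]] [[282.4778 239.9987]]
0.015 -0.021 [[266.5811 250.3493]] [[277.0579 232.3197]]
button [[281.2677 193.3661]]
```

View pics/t10.png

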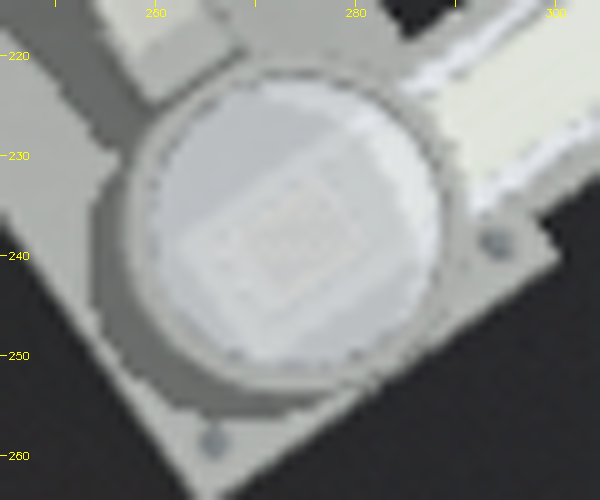

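The bright button head shows at (281,193), exactly where predicted (281.3,193.4). The cassette's corners match the home position to about a pixel in the top view. Handing in.

Run:
```python
from rig import robot
print(robot.finish_job()); print(robot.get_obs()["time"])
```

```text
the job is handed in; nothing more can be done
None
the job is handed in; nothing more can be done
```

The job is done and handed in, with the robot's clock at about 27 s of the 58 s allowed. With the stage still empty, I squeezed the button and slid the sleeve down one hole. I then fed the cassette home with the push stick and laid the stick back flat in its tray.

Last checks:
- **Sleeve:** when probed both ways it was blocked within about 2 mm, so the button has locked. Its bright head shows at (281,193) in the side view, where predicted. The lens sits over the stop to within about 1 px.
- **Cassette:** the stick met a firm 11 N stop with its grip 151.7 mm from the home point, against 151 mm expected. In the top view the cassette's corners match home to about 1 px. In the side view its centre looks about 1 px (roughly 3 mm) short of home, about the size of the disagreement between the two cameras.
- **Failed check:** the automatic edge fit of the cassette at home gave no result, because the contrast in the lens's shadow is too low. I compared its position with the prediction by eye instead.
- **Push stick and bystanders:** the stick lies flat in the tray beside the forceps. Nothing else in the last pictures looks moved, and the arm is clear of everything.

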